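Dispense one relay from the tall magazine

ROBOT

A 6-joint arm with a two-finger parallel gripper is mounted at the origin on a cart in front of the work surface, level with it; the furniture and walls round the work are solid. World frame = base frame: x ahead of the robot, y to its left, z up, the work surface at z = 0. Lengths are in m, angles in rad, forces in N, time in s.
With the tool pointing down it reaches from about 0.425 to 0.95 m from the base axis. Payload 3.5 kg.
Tool frame: the origin (TCP) lies between the finger pads; the fingertips stand 11 mm ahead of it and the grasp point (between the pads) lies 8 mm behind it (ctrl.tcp_to_tips is the distance from the TCP to the fingertips, in m); z points along the fingers, y is the direction in which the jaws open and shut (so a half turn about z gives the same grasp; the last joint's range is limited). The gripper opens to 85 mm and grips with 20 to 120 N. Pads are 22 mm wide; open, the fingers measure 114 mm over their backs; the gripper's body (76 mm by 85 mm) begins 54 mm behind the grasp point. The pads swing forward as they close: fully open they stand 13 mm farther back than shut.
Start: joints at [-1.389, 0.286, 1.577, -0, 1.279, -0.15], TCP at [0.22, -0.638, 0.242] pointing down, gripper open.
Joint ranges: [-2.77, 2.77], [-0.9, 2.22], [0.21, 2.48], [-1.53, 4.67], [0.24, 2.81], [-2.84, 2.84]. Speed limits (rad/s): [2.79, 2.79, 3.14, 3.14, 3.14, 3.14].

INTERFACE

Orientations are given as a unit quaternion [x, y, z, w].
In Python, from plant import monitor, vision, workorder, ctrl gives the robot as it stands.
- The arm moves only by the tool jog_arm, never from a script. Its argument "series" is a list of rows, each a list of 4 numbers: the shift along the tool's x, y, z in m, then the turn about the tool's z in rad. In form: [[tx, ty, tz, spin], ...]. A call has exactly 8 rows; each row shifts and turns the pose as measured when the row begins, along the tool's axes as they then stand; what a row does not reach is not made up. A row lasts 1/12 s, in which the tool goes at most 41.7 mm and 7.16 degrees, less where a joint would pass 70% of its speed; a pose out of reach is approached as far as the arm can. A call is refused whole if a number of a shift passes 0.0417 or a number of a turn 0.125, either way. A call with a gripper value outside its range is refused whole. "grip" is the finger opening in m, from 0 to 0.0854, set as the call begins (left out, the last holds). The fingers move at their own pace and stop on an object; "grip_force" is the grip in N (left out, the last holds). Time passes only in rows, so rows that do not move let the fingers close, or fill a call up. It gives the time, the measured TCP pose, the force and the opening at its end, in the units of the state.
- monitor.get_state(): the state, without advancing time (a new reading comes with each control period).
- vision.read_camera(name): name is "scene" or "top" or "wrist"; returns the picture (480x640x3 uint8, red, green, blue); there is no depth.
- vision.get_calibration(name): a dict with "vfov" (degrees; the focal length in pixels is half the picture's height over the tangent of half this angle, whatever the lens; pixels are square), "cx", "cy" (the principal point, pixels), "R" (3x3) and "t" (3): a world point X has camera coordinates R X + t. Camera axes: x right, y down, z forward; pixel columns grow to the right and rows downward; lengths in m; the calibration is good to about 2 mm. The wrist camera is an equidistant fisheye: a pixel r from the principal point sees the ray r / f radians off the axis. A picture is of the moment at which its call begins: read the wrist's pose just before it. get_calibration takes no time and is no camera call; for the wrist camera it gives the pose at the moment of the call.
- workorder.sign_off(): hands the job in, once; it reports no verdict.
The state is a dict: "time": time; "qpos": joint angles; "dq": joint speeds; "joint_efforts": joint torques, N m; "eef_pos": TCP position; "tcp_rot": TCP orientation; "contact_force": force on the tool from outside, world axes, zero at the start; "wrist_torque": the same for the moment, N m; "opening": opening from 0.0 (shut) to 1.0 (fully open).
Only numpy, scipy, OpenCV 4.12 (cv2) and the standard library are available. Lean on these libraries where they do the work, as an engineer would, in place of code of your own. Each camera call takes 0.05 s, during which the arm holds its last target.

TASK

Two slide-operated relay magazines stand on the bench; leave the low one alone. On the one with the tall tower, push the slide's grip toward the tower all the way to its end stop, once, then let it spring fully home, so that the bottom relay lies out on the catch ledge and the next one stays in the tower.

Things in the scene. Friction and masses are not known exactly. Their poses are not given: they have to be found in the camera images.
- tall_mag_grip (a point): Centre of the upright black grip on the tall magazine's slide: 32 mm wide (its x), 12 thick (its y), 32 to 70 mm above the worktop, this point at 51. The magazine has a grey slotted tower 92 mm high on an aluminium base fixed to the bench. y is the push direction, level, toward the tower, roughly to the robot's left; z up. Travel 45 mm to a hard stop against a spring of 2 N rising to 5 N.
- low_mag_grip (a point): The same point of the other magazine, not to be used: same make, but its tower is 44 mm high, lower than its grip. Their bases lie 130 to 280 mm apart, one nearer the robot; which is which changes. On both, behind the grip (-y) nothing is higher than 33 mm; in front a flat bar, top at 33 mm, leads to the tower's back wall 80 mm ahead of this point at rest. Base 60 mm wide, 228 mm long.
- relay_low_centre (a point): Centre of the bottom relay in the tall tower, a pale block with an amber top, 35 x 28 x 26 mm (28 along the push), at the start 100 mm ahead of the grip point and on the tower's axis. The slide's bar pushes it out of the far side onto the catch ledge, a flat extension of the base (8 mm high) with low rails; a full push leaves its centre about 43 mm beyond the axis.
- relay_mid_centre (a point): Centre of the next relay, the same kind of block, lying on the bottom one (a third lies on top). It drops 26 mm to the tower's floor when the slide is home again.

How it is judged:
By the outcome, as a careful person would: the job done as asked, in the order asked, and still so for the second after the job is handed in, with the robot touching nothing.
It also fails if it takes over 24 s, if anything falls off the work surface, if the arm or the gripper's body presses on something with over 40 N, if the wrist force passes 120 N, or if a joint passes its speed limit or range.

## Working session

There is one attempt and no reset: what is moved stays moved. The work goes in short steps, Python scripts to look and compute and a tool call to move; the robot and the scene stay as the last step left them, time stands still between calls to the robot, and variables do not carry over. Pictures are saved under pics/ and viewed, and the job is handed in when it is done.

Besides the shell and the picture viewer there is one more tool, called after ">>>" by a JSON object that holds its "name" and its "arguments". jog_arm: Moves the arm, as the interface text tells. Its arguments: {"type":"object","properties":{"series":{"type":"array","items":{"type":"array","items":{"type":"number"}}},"grip":{"type":"number"},"grip_force":{"type":"number"}},"required":["series"]}

```bash
mkdir -p pics; ls
cat > h.py <<'E'
from plant import monitor, vision, workorder, ctrl
import cv2, numpy as np
def snap(n,f):
    im=vision.read_camera(n); cv2.imwrite('pics/'+f,im[:,:,::-1]); return im
def ray(n,u,v,C=None):
    C=C or vision.get_calibration(n); f=240/np.tan(np.radians(C['vfov'])/2)
    R=np.array(C['R']);t=np.array(C['t'])
    d=R.T@np.array([(u-C['cx'])/f,(v-C['cy'])/f,1]); return -R.T@t,d
def onz(n,u,v,z):
    o,d=ray(n,u,v); return o+d*(z-o[2])/d[2]
def proj(n,X):
    C=vision.get_calibration(n); f=240/np.tan(np.radians(C['vfov'])/2)
    p=np.array(C['R'])@np.array(X)+np.array(C['t']); return p[:2]/p[2]*f+[C['cx'],C['cy']]
E
python3 - <<'E'
from h import *
snap('scene','s0.png');snap('top','t0.png')
s=monitor.get_state();print(s['time'],s['eef_pos'],s['tcp_rot'])
for n in('scene','top'):
    o,d=ray(n,320,240);print(n,o,d)
E
```

```text
pics
0.1 [ 0.21979734 -0.63760043  0.2410331 ] [ 9.86272774e-01  1.65120578e-01 -1.32608393e-05 -1.09945412e-03]
scene [0.06333214 0.56783582 0.59419753] [ 0.59295808 -0.5267218  -0.6091925 ]
top [0.47714316 0.09968512 0.90821163] [ 0.10936123  0.0188483  -0.99386676]
```

View pics/s0.png

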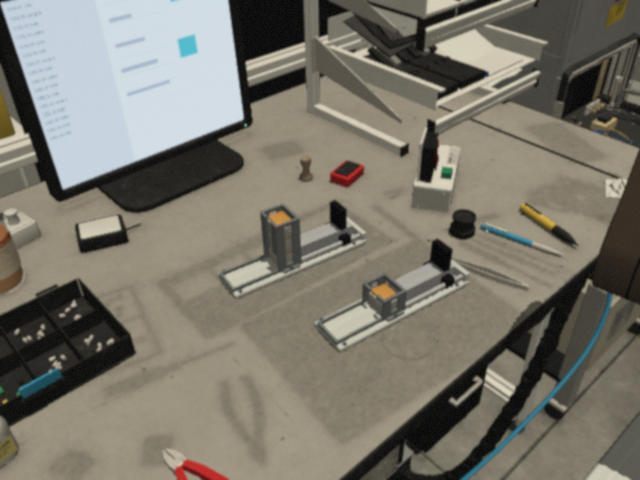

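View pics/t0.png

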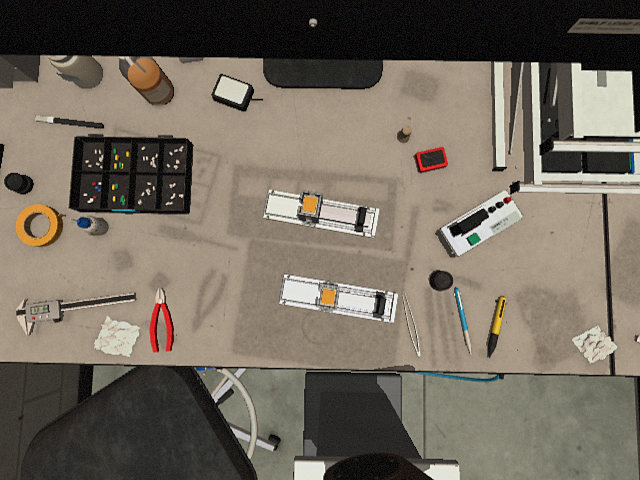

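The tall magazine is the far one: in the top view its tower is at about (311,205) and its grip at about (361,218). The low one is nearer the robot, at about (328,297). I'll zoom in to measure.

Run:
```python
from h import *
a=cv2.imread('pics/t0.png')[170:260,250:400];b=cv2.imread('pics/s0.png')[190:310,210:380]
cv2.imwrite('pics/t0z.png',cv2.resize(a,None,fx=5,fy=5,interpolation=cv2.INTER_CUBIC))
cv2.imwrite('pics/s0z.png',cv2.resize(b,None,fx=4.7,fy=4.7,interpolation=cv2.INTER_CUBIC))
```

```text
(no output)
```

View pics/t0z.png

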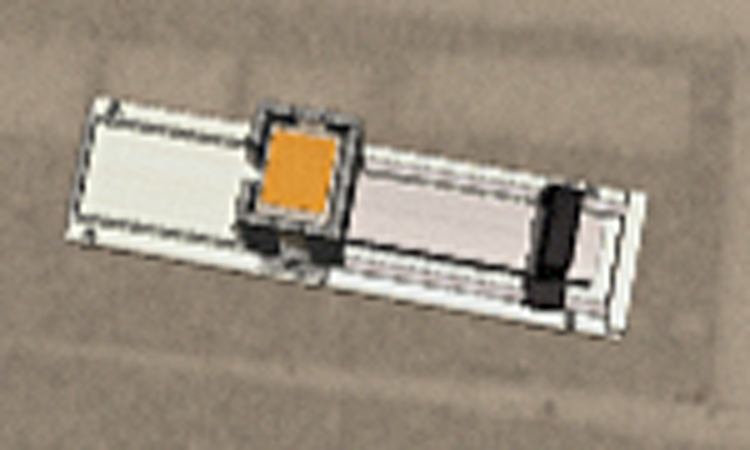

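View pics/s0z.png

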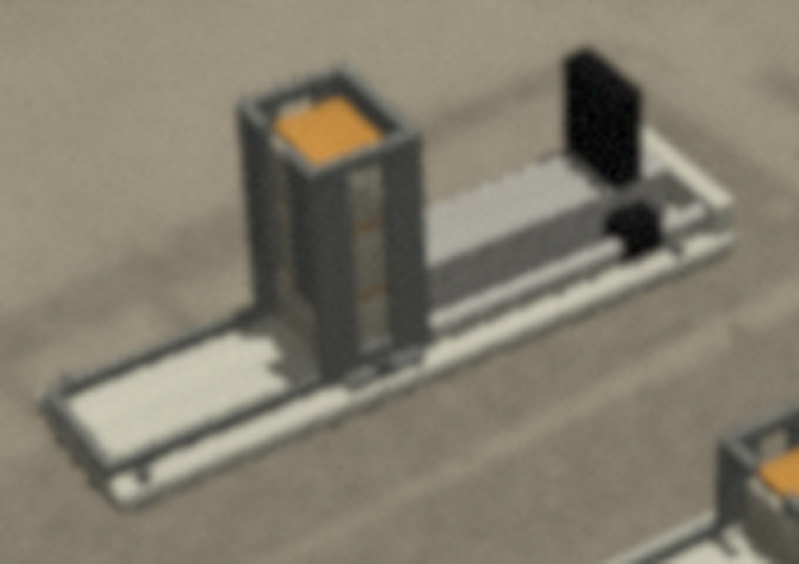

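Run:
```python
from h import *
Z=lambda u,v:((u+.5)/5-.5+250,(v+.5)/5-.5+170)
c=[onz('top',*Z(*p),0.008)[:2] for p in[(95,98),(647,192),(618,337),(68,240)]]
print(np.round(c,4)); print([np.linalg.norm(c[i]-c[(i+1)%4]).round(4) for i in range(4)])
y1=(c[0]+c[3])/2-(c[1]+c[2])/2; print('yaw',np.degrees(np.arctan2(y1[1],y1[0])))
cl=(c[1]+c[2])/2; yh=y1/np.linalg.norm(y1); print('rear mid',cl,'yh',yh)
im=cv2.imread('pics/t0.png');hsv=cv2.cvtColor(im,cv2.COLOR_BGR2HSV)
m=cv2.inRange(hsv,(8,120,120),(28,255,255));m[:185]=0;m[230:]=0;m[:,:280]=0;m[:,340:]=0
(r)=cv2.minAreaRect(cv2.findNonZero(m));M=cv2.moments(m,True);u=(M['m10']/M['m00'],M['m01']/M['m00'])
T=onz('top',*u,.086)[:2];print('amber',u,T,r)
for zz in[[(545,185),(582,187),(572,272),(535,270)]]:
    g=[onz('top',*Z(*p),.07)[:2] for p in zz];print(np.round(g,4)); G=np.mean(g,0)
print('grip top',G,'from amber',T-100e-3*yh, 'base-frame y of grip,amber', (G-cl)@yh,(T-cl)@yh)
xh=np.array([yh[1],-yh[0]]);print('lat',(G-cl)@xh,(T-cl)@xh)
# scene: grip top corners
S=lambda u,v:((u+.5)/4.7-.5+210,(v+.5)/4.7-.5+190)
for p in[(565,57),(588,47),(640,88),(618,100)]: print(onz('scene',*S(*p),.07)[:2])
sa=onz('scene',*S(330,130),.086);print('scene amber',sa)
print(ctrl.tcp_to_tips)
```

```text
[[ 0.6778  0.2234]
 [ 0.6435 -0.0008]
 [ 0.5844  0.0103]
 [ 0.6193  0.2323]]
[np.float64(0.2268), np.float64(0.0602), np.float64(0.2247), np.float64(0.0592)]
yaw 81.18708681080764
rear mid [0.61397569 0.00475542] yh [0.15320856 0.98819388]
amber (309.1587301587302, 203.93650793650792) [0.63418828 0.1367762 ] ((309.1756591796875, 203.94593811035156), (12.823122024536133, 14.631509780883789), 9.462321281433105)
[[0.634  0.0444]
 [0.6335 0.0305]
 [0.6012 0.0339]
 [0.6017 0.0478]]
grip top [0.61757897 0.03915788] from amber [0.61886743 0.03795682] base-frame y of grip,amber 0.03454835664477749 0.1335588719825491
lat -0.0017100123511192133 -0.0002527497465422925
[0.63393025 0.03958024]
[0.6330346  0.03020231]
[0.60461832 0.0342756 ]
[0.60461207 0.04398377]
scene amber [0.63659497 0.1342999  0.086     ]
0.011
```

>>> {"name": "jog_arm", "arguments": {"series": [[0.031, -0.025, 0, 0.121], [0.028, -0.029, 0, 0.121], [0.024, -0.032, 0, 0.121], [0.02, -0.035, 0, 0.121], [0.0155, -0.037, 0, 0], [0.0155, -0.037, 0, 0], [0.0155, -0.037, 0, 0], [0.0155, -0.037, 0, 0]], "grip": 0, "grip_force": 60}}

```text
time: 0.77
eef_pos: [0.3899, -0.3605, 0.2345]
tcp_rot: [0.996, -0.09, -0.003, -0.004]
contact_force: [1.0, -0.6, 0.1]
opening: 0.003
```

```bash
cat >> h.py <<'E'
def tool(goal):
    s=monitor.get_state();q=s['tcp_rot']
    from scipy.spatial.transform import Rotation as Ro
    R=Ro.from_quat(q).as_matrix();d=R.T@(np.array(goal)-s['eef_pos'])
    print('t',round(s['time'],2),'pos',np.round(s['eef_pos'],4),'tool shift',np.round(d,4),'yaw x',np.degrees(np.arctan2(R[1,0],R[0,0])).round(2),'z',np.round(R[:,2],4),'F',np.round(s['contact_force'],1))
E
python3 -c "
from h import *
tool([.613,.0024,.15])"
```

```text
t 0.77 pos [ 0.3899 -0.3605  0.2345] tool shift [ 0.1552 -0.3963  0.0866] yaw x -10.29 z [-0.0048  0.0086 -1.    ] F [ 1.  -0.6  0.1]
```

>>> {"name": "jog_arm", "arguments": {"series": [[0.0145, -0.037, 0.0, -0.026], [0.0145, -0.037, 0.0, 0], [0.0145, -0.037, 0.0, 0], [0.0145, -0.037, 0.0, 0], [0.0145, -0.037, 0.006, 0], [0.0145, -0.037, 0.006, 0], [0.0145, -0.037, 0.006, 0], [0.0145, -0.037, 0.006, 0]]}}

```text
time: 1.43
eef_pos: [0.5533, -0.0718, 0.2109]
tcp_rot: [0.997, -0.077, -0.002, -0.004]
contact_force: [1.6, -1.3, -0.2]
opening: 0.0
```

```bash
python3 -c "
from h import *
tool([.613,.0024,.12])"
```

```text
t 1.43 pos [ 0.5533 -0.0718  0.2109] tool shift [ 0.0481 -0.0817  0.0914] yaw x -8.78 z [-0.0039  0.0088 -1.    ] F [ 1.6 -1.3 -0.2]
```

>>> {"name": "jog_arm", "arguments": {"series": [[0.012, -0.02, 0.02, 0], [0.012, -0.02, 0.02, 0], [0.012, -0.02, 0.02, 0], [0.012, -0.02, 0.02, 0], [0, 0, 0.01, 0], [0, 0, 0, 0], [0, 0, 0, 0], [0, 0, 0, 0]]}}

```text
time: 2.1
eef_pos: [0.6144, 0.0135, 0.1141]
tcp_rot: [0.997, -0.071, -0.005, -0.005]
contact_force: [-0.5, -0.1, 0.2]
opening: 0.001
```

```bash
python3 -c "
from h import *
tool([.613,.0024,.053])
snap('wrist','w1.png');snap('top','t1.png')
C=vision.get_calibration('wrist');print(C)
"
```

```text
t 2.1 pos [0.6144 0.0135 0.1141] tool shift [0.0008 0.0117 0.061 ] yaw x -8.11 z [-0.0089  0.0101 -0.9999] F [-0.5 -0.1  0.2]
{'vfov': 65.70646984690485, 'cx': 322.7124091020249, 'cy': 234.23531254600792, 'R': array([[-0.14174845, -0.98985237, -0.00998268],
       [-0.94584517,  0.13245771,  0.29636442],
       [-0.29203474,  0.05145127, -0.95502276]]), 't': array([0.10057688, 0.57726856, 0.43503003])}
```

View pics/w1.png

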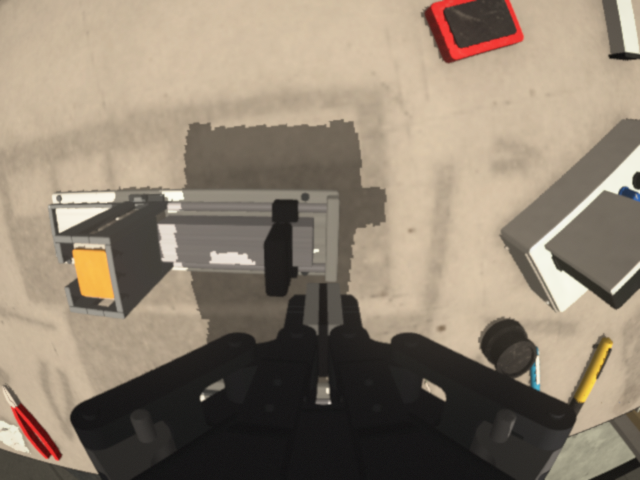

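View pics/t1.png

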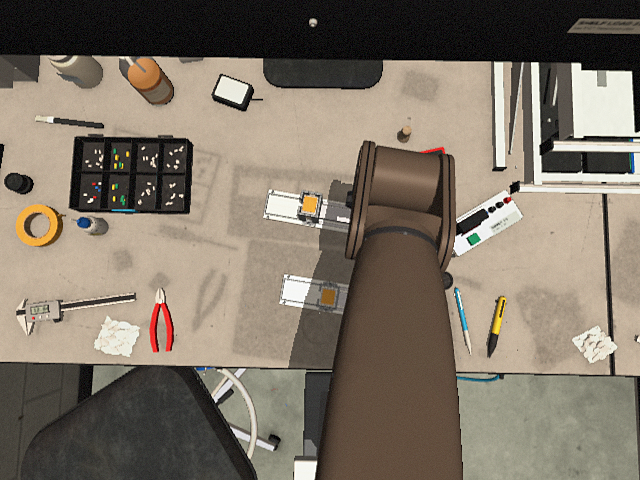

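The wrist view shows the tips at about (322,290), just behind the grip at (278,250). The finger linkages flare wide along the jaw axis, so they could reach the tower. I'll turn 90° and push with the narrow pad sides, with the camera facing away from the tower.

```bash
python3 -c "
from h import *
print(np.round(monitor.get_state()['qpos'],3))
print(monitor.get_state()['time'])"
```

```text
[-0.147  0.292  1.817  0.01   1.041  1.561]
2.2
```

>>> {"name": "jog_arm", "arguments": {"series": [[0, 0, 0, -0.12], [0, 0, 0, -0.12], [0, 0, 0, -0.12], [0, 0, 0, -0.12], [0, 0, 0, -0.12], [0, 0, 0, -0.12], [0, 0, 0, -0.12], [0, 0, 0, -0.12]]}}

```text
time: 2.87
eef_pos: [0.6184, 0.0048, 0.1282]
tcp_rot: [0.911, 0.413, 0.007, -0.0]
contact_force: [0.4, 0.8, -0.1]
opening: -0.003
```

>>> {"name": "jog_arm", "arguments": {"series": [[0, 0, 0, -0.12], [0, 0, 0, -0.12], [0, 0, 0, -0.12], [0, 0, 0, -0.12], [0, 0, 0, -0.11], [0, 0, 0, 0], [0, 0, 0, 0], [0, 0, 0, 0]]}}

```text
time: 3.53
eef_pos: [0.6217, -0.0032, 0.1413]
tcp_rot: [0.745, 0.667, 0.013, 0.01]
contact_force: [0.4, 1.1, -0.1]
opening: -0.0
```

```bash
python3 -c "
from h import *
tool([.6140,.0084,.053])"
```

```text
t 3.53 pos [ 0.6217 -0.0032  0.1413] tool shift [ 0.0103 -0.0117  0.088 ] yaw x 83.67 z [ 0.0325  0.0015 -0.9995] F [ 0.4  1.1 -0.1]
```

>>> {"name": "jog_arm", "arguments": {"series": [[0.002, -0.004, 0.0, 0.044], [0.001, -0.003, 0.02, 0], [0, -0.003, 0.02, 0], [0, 0, 0.015, 0], [0, 0, 0.01, 0], [0, 0, 0, 0], [0, 0, 0, 0], [0, 0, 0, 0]]}}

```text
time: 4.2
eef_pos: [0.6172, -0.001, 0.0795]
tcp_rot: [0.765, 0.643, 0.016, 0.014]
contact_force: [0.1, -0.3, -0.0]
opening: 0.0
```

```bash
python3 -c "
from h import *
tool([.6139,.0084,.053])
snap('wrist','w2.png')"
```

```text
t 4.2 pos [ 0.6172 -0.001   0.0795] tool shift [ 0.0085 -0.006   0.0264] yaw x 80.08 z [ 4.260e-02 -4.000e-04 -9.991e-01] F [ 0.1 -0.3 -0. ]
```

View pics/w2.png

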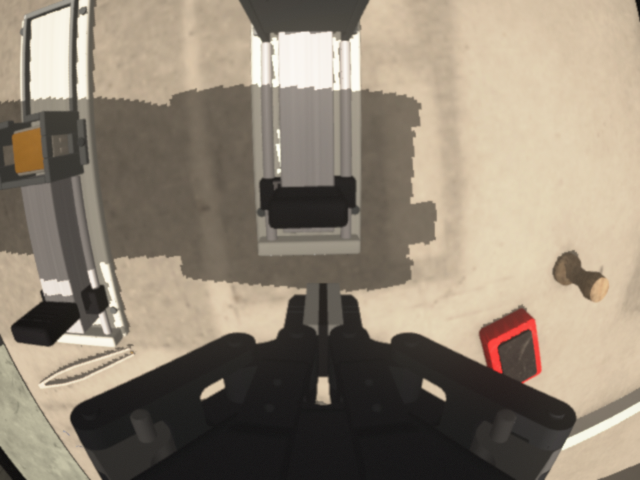

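The wrist view shows the grip straight ahead at about (308,208), with the tips at (322,290) slightly right of it. I'll shift about 6 mm sideways and go down.

>>> {"name": "jog_arm", "arguments": {"series": [[0, -0.004, 0.01, 0.01], [0, -0.003, 0.01, 0.01], [0, 0, 0.007, 0], [0, 0, 0.003, 0], [0, 0, 0, 0], [0, 0, 0, 0], [0, 0, 0, 0], [0, 0, 0, 0]]}}

```text
time: 4.92
eef_pos: [0.613, 0.0001, 0.0489]
tcp_rot: [0.773, 0.634, 0.018, 0.016]
contact_force: [0.9, -0.4, 0.3]
opening: -0.0
```

```bash
python3 -c "
from h import *
tool([.6159,.0212,.053])
snap('scene','s2.png')
a=cv2.imread('pics/s2.png')[150:330,200:440]
cv2.imwrite('pics/s2z.png',cv2.resize(a,None,fx=3.3,fy=3.3,interpolation=cv2.INTER_CUBIC))"
```

```text
t 4.92 pos [6.13e-01 1.00e-04 4.89e-02] tool shift [ 0.0213 -0.0011 -0.0039] yaw x 78.78 z [ 0.0475 -0.0012 -0.9989] F [ 0.9 -0.4  0.3]
```

View pics/s2z.png

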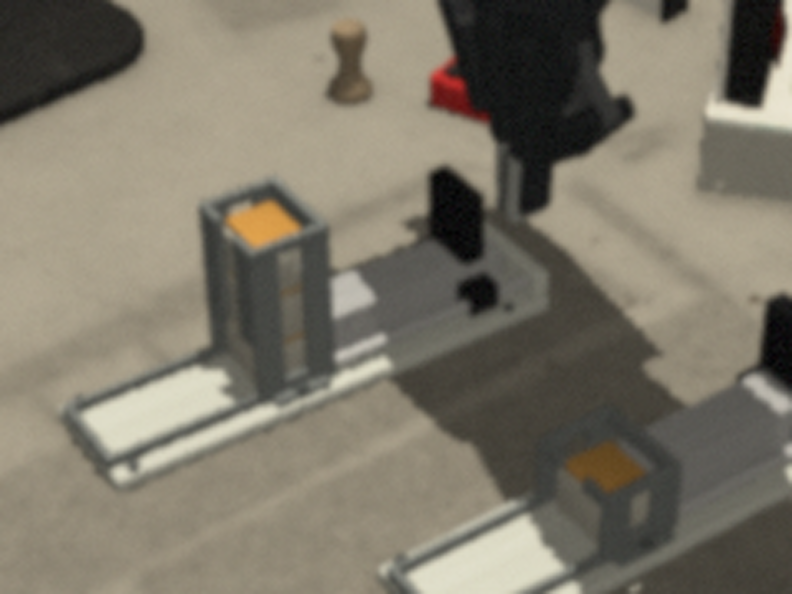

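>>> {"name": "jog_arm", "arguments": {"series": [[0.003, 0, -0.005, -0.042], [0.006, 0, 0, 0], [0.006, 0, 0, 0], [0.005, 0, 0, 0], [0.005, 0, 0, 0], [0.005, 0, 0, 0], [0.005, 0, 0, 0], [0.005, 0, 0, 0]]}}

```text
time: 5.63
eef_pos: [0.6202, 0.0394, 0.0554]
tcp_rot: [0.759, 0.65, 0.016, 0.019]
contact_force: [-1.9, -4.9, 1.2]
opening: 0.002
```

```bash
python3 -c "
from h import *
tool([.6228,.0657,.053])"
```

```text
t 5.63 pos [0.6202 0.0394 0.0554] tool shift [ 0.0263 -0.0016  0.0023] yaw x 81.15 z [ 0.0485 -0.0077 -0.9988] F [-1.9 -4.9  1.2]
```

>>> {"name": "jog_arm", "arguments": {"series": [[0.005, 0, 0, 0], [0.005, 0, 0, 0], [0.004, 0, 0, 0], [0.003, 0, 0, 0], [0.003, 0, 0, 0], [0.002, 0, 0, 0], [0.002, 0, 0, 0], [0.002, 0, 0, 0]]}}

```text
time: 6.3
eef_pos: [0.6245, 0.0658, 0.0555]
tcp_rot: [0.759, 0.651, 0.014, 0.02]
contact_force: [-3.2, -13.8, 2.2]
opening: -0.003
```

```bash
python3 -c "
from h import *
tool([.6228,.0657,.053])"
```

```text
t 6.3 pos [0.6245 0.0658 0.0555] tool shift [-0.0004 -0.0018  0.0024] yaw x 81.23 z [ 0.0471 -0.0128 -0.9988] F [ -3.2 -13.8   2.2]
```

>>> {"name": "jog_arm", "arguments": {"series": [[0.002, 0, 0, 0], [0.002, 0, 0, 0], [0.002, 0, 0, 0], [0.002, 0, 0, 0], [0.002, 0, 0, 0], [0.002, 0, 0, 0], [0.002, 0, 0, 0], [0.002, 0, 0, 0]]}}

```text
time: 6.97
eef_pos: [0.6244, 0.0655, 0.0558]
tcp_rot: [0.756, 0.654, -0.002, 0.028]
contact_force: [-3.4, -10.6, 1.9]
opening: -0.001
```

```bash
python3 -c "
from h import *
tool([.6228,.0657,.053])
snap('scene','s3.png')
a=cv2.imread('pics/s3.png')[150:330,200:440]
cv2.imwrite('pics/s3z.png',cv2.resize(a,None,fx=3.3,fy=3.3,interpolation=cv2.INTER_CUBIC))"
```

```text
t 6.97 pos [0.6244 0.0655 0.0558] tool shift [ 0.0001 -0.0018  0.0027] yaw x 81.65 z [ 0.0337 -0.0453 -0.9984] F [ -3.4 -10.6   1.9]
```

View pics/s3z.png

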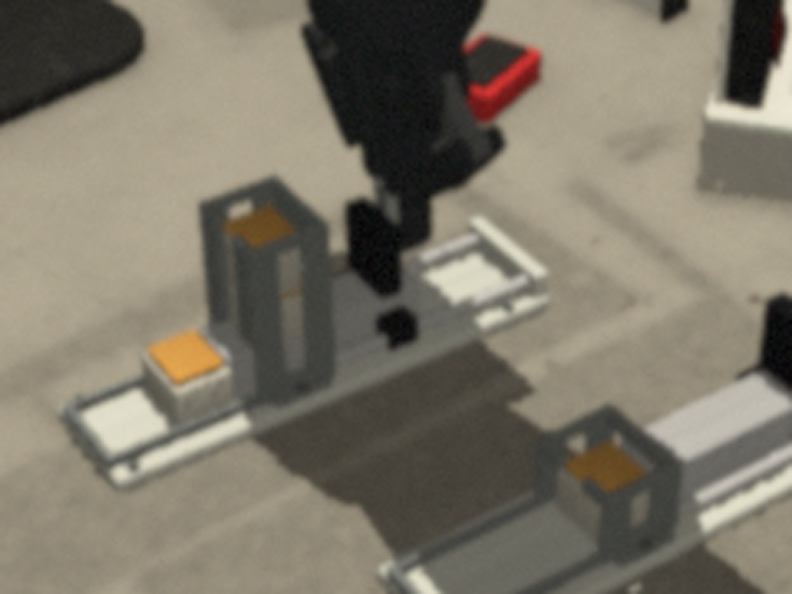

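```bash
python3 -c "
from h import *
im=cv2.imread('pics/s3.png');hsv=cv2.cvtColor(im,cv2.COLOR_BGR2HSV)
m=cv2.inRange(hsv,(8,110,120),(28,255,255));m[:,:235]=0;m[:,275:]=0;m[:245]=0;m[275:]=0
M=cv2.moments(m,True);u=(M['m10']/M['m00'],M['m01']/M['m00'])
p=onz('scene',*u,.034)[:2];yh=np.array([.1532,.9882])
a=np.array([.6343,.1368]);a2=np.array([.6366,.1343]);print(u,p,(p-a)@yh,(p-a2)@yh)
"
```

```text
(255.59633027522935, 257.6467889908257) [0.6414432  0.17897458] 0.042771263242860943 0.044889403242860934
```

The relay is out on the ledge, 43–45 mm beyond the tower axis. The slide stayed put through eight more push rows at 11–14 N, so it is on its stop. Now I'll retreat straight back.

>>> {"name": "jog_arm", "arguments": {"series": [[0.004, 0, 0, 0], [-0.006, 0, 0, 0], [-0.009, 0, 0, 0], [-0.01, 0, 0, 0], [-0.01, 0, 0, 0], [-0.01, 0, 0, 0], [-0.01, 0, 0, 0], [-0.01, 0, 0, 0]]}}

```text
time: 7.68
eef_pos: [0.6137, -0.0001, 0.0575]
tcp_rot: [0.756, 0.655, -0.005, 0.028]
contact_force: [0.2, 1.3, 0.5]
opening: -0.001
```

```bash
python3 -c "
from h import *
tool([.613,0.0,.053])"
```

```text
t 7.68 pos [ 6.137e-01 -1.000e-04  5.750e-02] tool shift [ 0.0002 -0.0009  0.0045] yaw x 81.76 z [ 0.0294 -0.0481 -0.9984] F [0.2 1.3 0.5]
```

Clear of the grip. I'll raise, back off and look.

>>> {"name": "jog_arm", "arguments": {"series": [[-0.01, 0, -0.01, 0], [-0.01, 0, -0.02, 0], [-0.02, 0, -0.025, 0], [-0.03, 0, -0.03, 0], [-0.03, 0, -0.03, 0], [-0.03, 0, -0.02, 0], [0, 0, 0, 0], [0, 0, 0, 0]]}}

```text
time: 8.35
eef_pos: [0.5889, -0.1308, 0.2093]
tcp_rot: [0.756, 0.654, -0.003, 0.028]
contact_force: [-0.5, 0.3, 0.1]
opening: 0.0
```

```bash
python3 -c "
from h import *
tool([.613,0.0,.053])
snap('scene','s4.png');snap('top','t4.png');snap('wrist','w4.png')
a=cv2.imread('pics/s4.png')[150:330,200:440]
b=cv2.imread('pics/t4.png')[160:260,240:400]
cv2.imwrite('pics/s4z.png',cv2.resize(a,None,fx=3.3,fy=3.3,interpolation=cv2.INTER_CUBIC))
cv2.imwrite('pics/t4z.png',cv2.resize(b,None,fx=5,fy=5,interpolation=cv2.INTER_CUBIC))
im=cv2.imread('pics/s4.png');hsv=cv2.cvtColor(im,cv2.COLOR_BGR2HSV)
m=cv2.inRange(hsv,(8,110,120),(28,255,255));m[:,:235]=0;m[:,275:]=0;m[:245]=0;m[275:]=0
M=cv2.moments(m,True);u=(M['m10']/M['m00'],M['m01']/M['m00'])
p=onz('scene',*u,.034)[:2];yh=np.array([.1532,.9882]);a=np.array([.6343,.1368]);print(u,p,(p-a)@yh)
"
```

```text
t 8.35 pos [ 0.5889 -0.1308  0.2093] tool shift [ 0.1392 -0.001   0.1508] yaw x 81.68 z [ 0.0333 -0.0462 -0.9984] F [-0.5  0.3  0.1]
(255.83035714285714, 257.63839285714283) [0.64122675 0.17871727] 0.04248382336707148
```

View pics/s4z.png

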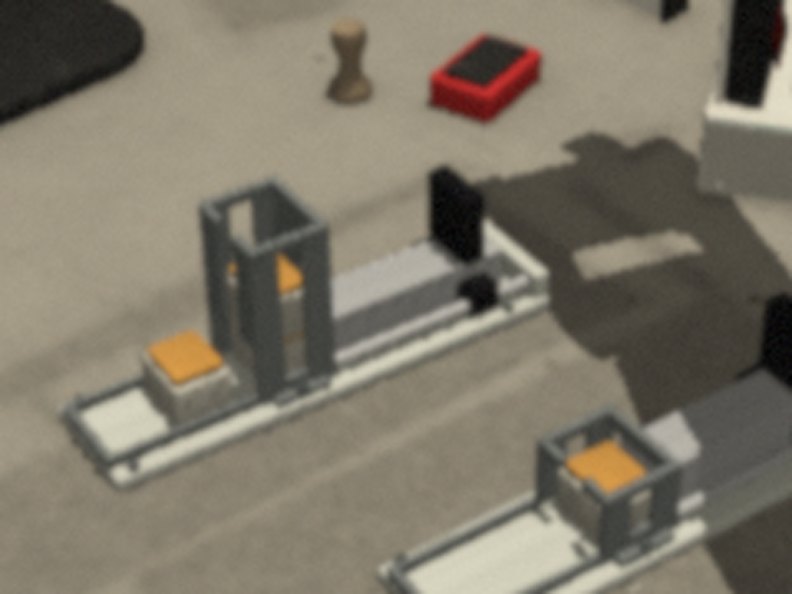

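View pics/t4z.png

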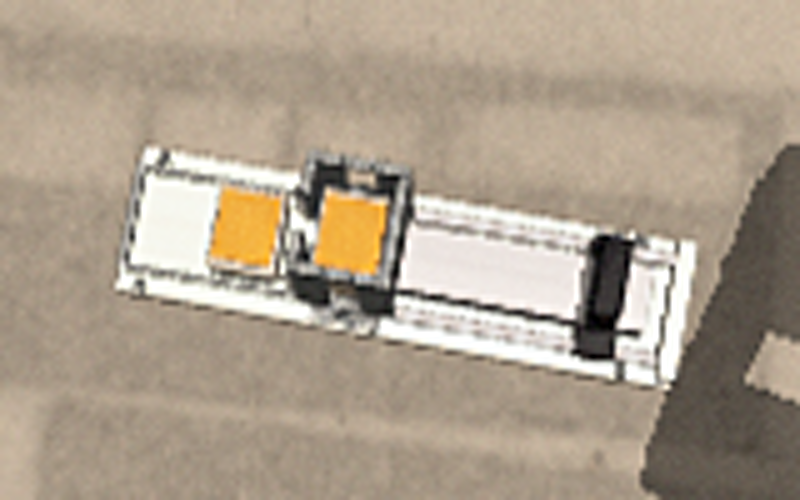

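The bottom relay lies on the ledge (top zoom 245,228). The other two have dropped one level inside the tower (350,233), the slide is home (605,295), and the low magazine hasn't moved. Signing off.

```bash
python3 -c "
from h import *
print(workorder.sign_off())"
```

```text
the job is handed in; nothing more can be done
None
```

I pushed the tall magazine's slide once with the shut fingers, all the way to its end stop, then backed off so it sprang home. I signed the job off at about 8.5 s on the robot's clock; sign-off gives no verdict.

- **End stop:** the slide had moved about 45 mm and did not advance over eight further push rows. The wrist force there read 11–14 N. The stalled push tilted the tool by about 2–3°.
- **Relays:** after the release, the bottom relay lies on the catch ledge, about 42.5 mm beyond the tower axis against roughly 43 mm expected. The other two dropped one level and are still in the tower.
- **Slide and surroundings:** the slide looks fully home in both the scene and top views. The low magazine was not touched, and the robot is clear of everything.

No check failed. My scene-camera and top-camera positions for the tower disagreed by about 3 mm, which is why I recorded the relay at 43–45 mm while the slide was at the stop.

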